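# Shut the hardware chest before sanding

### The job

Sanding is about to start, so close up the small pine hardware chest on the bench: push both of its drawers in until they are fully home, and slide its lid fully shut by pushing on the lip at its end, in any order. Only push with the fingertips: do not lift the chest or shove it along the bench, and leave the glue bottle, hammer, tape roll and drilled slat where they are.

Things in the scene. Friction and masses are not known exactly. Their poses are not given: they have to be found in the camera images.
- chest: low pale-pine chest, 170 mm deep (its x) by 240 mm wide (its y) by 92 mm high, 4 to 5.5 kg in all, standing loose on the bench; it resists 18 N or more before it slides. Origin: centre of its underside; x points from its drawer front to its back, y to its left seen from the robot, where the lid sticks out, z up. The flat front with the two drawers side by side lies at its x = -85 mm. On top is a shallow tray, closed by the lid.
- drawer_left_front (a point): centre of the outer face of the left (+y) drawer's plain pine front, which is 101 mm wide, 54 mm high (10 to 64 mm above the bench) and 12 mm thick, with no knob. The point has the axes of the chest; when shut it lies at (-85, 57.5, 37) mm in the chest's frame, and the face is flush with the chest's front. A 28 mm high rail of the chest is above it (64 to 92 mm).
- drawer_right_front (a point): the same for the right (-y) drawer; when shut it lies at (-85, -57.5, 37) mm in the chest's frame
- lid_lip (a point): centre of the outer (+y) face of the lip at the left end of the lid: an upright pine strip 100 mm long (along the chest's x), 12 mm thick, 74 to 100 mm above the bench. The lid is a thin flat panel 81 to 88 mm above the bench that slides level along the chest's y. The point has the axes of the chest; when shut it lies at (0, 132, 87) mm in the chest's frame, with the lip against the chest's left side
- drawer_left (a joint): how far the left drawer is pulled out along the chest's -x, in m; 0 is fully home against its stop, at most 0.09. Slides with about 1.5 N of friction and stays where it is left
- drawer_right (a joint): the same for the right drawer
- lid (a joint): how far the lid is slid out along the chest's +y, in m; 0 is shut against its stop, at most 0.10. Slides with about 1.5 N of friction and stays where it is left
- glue: bystander: white glue bottle, 58 mm across, 150 mm high, standing to the right of the chest, well clear of it; origin: centre of its underside
- hammer: bystander: hammer about 260 mm long lying on the bench to the left of the chest; origin under the middle of it, its x along the handle towards the head
- tape: bystander: yellow roll of tape lying flat, 90 mm across, 25 mm high, at the front left of the chest; origin: centre of its underside
- slat: bystander: drilled wooden slat 200 by 45 by 18 mm lying flat at the front right of the chest; origin: centre of its underside, its y along its length

How it is judged:
At the end, for the whole second after the job is handed in: Both drawers and the lid are within 4 mm of fully shut, and the chest stands level and at rest on the bench, within 30 mm of where it stood (value of joint each of drawer_left, drawer_right, lid below 0.004 m and distance of chest from where it was at the start of the episode below 0.03 m and angle between chest's own z axis and vertical below 0.03 rad and linear speed of chest below 0.01 m/s); the robot touches nothing.
It fails at once if the chest is lifted or tipped (underside more than 8 mm up, or tilted more than 0.1 rad) (height (world z) of chest above 0.008 m or angle between chest's own z axis and vertical above 0.1 rad).
It fails at once if the chest is shoved more than 30 mm along the bench (distance of chest from where it was at the start of the episode above 0.03 m).
It fails at once if the glue bottle, hammer, tape roll or slat is moved or lifted more than 20 mm (distance of any of glue, hammer, tape, slat from where it was at the start of the episode above 0.02 m).
It also fails if it takes over 58 s, if anything falls off the work surface, if the arm or the gripper's body presses on something with over 40 N, if the wrist force passes 120 N, or if a joint passes its speed limit or range.

### The arm

A 6-joint arm with a two-finger parallel gripper is mounted at the origin on the work surface. World frame = base frame: x ahead of the robot, y to its left, z up, the work surface at z = 0. Lengths are in m, angles in rad, forces in N, time in s.
With the tool pointing down it reaches from about 0.225 to 0.875 m from the base axis. Payload 3.4 kg.
Tool frame: the origin (TCP) lies on the mounting face of the last link; the fingertips stand 173 mm ahead of it and the grasp point (between the pads) lies 155 mm ahead of it; y points along the fingers, x is the direction in which the jaws open and shut, and the axes are right-handed (so a half turn about y gives the same grasp; the last joint's range is limited). The gripper opens to 85 mm and grips with 20 to 120 N. Pads are 22 mm wide; open, the fingers measure 114 mm over their backs; the gripper's body (76 mm by 85 mm) begins 54 mm behind the grasp point. The pads swing forward as they close: fully open they stand 13 mm farther back than shut.
Start: joints at [1.153, 0.276, 1.505, -0, 1.361, -0.121], TCP at [0.168, 0.55, 0.405] pointing down, gripper open.
Joint ranges: [-2.89, 2.89], [-0.75, 2.08], [0.22, 2.7], [-1.18, 4.32], [0.11, 2.71], [-2.7, 2.7]. Speed limits (rad/s): [2.57, 2.57, 3.14, 3.14, 3.14, 3.14].

### API

Orientations are given as a unit quaternion [w, x, y, z].
In Python, from rig import manip, vision, ticket gives the robot as it stands.
- The arm moves only by the tool arm_command, never from a script. Its argument "increments" is one flat list of numbers, 7 for each row, row after row: the turn, a rotation vector about the tool's x, y, z in rad, then the shift along the tool's x, y, z in cm, then the closure, from 0 (fully open) to 1 (shut). In form: [wx, wy, wz, tx, ty, tz, hand, wx, wy, wz, tx, ty, tz, hand, ...]. A call has 1 to 8 rows; each row shifts and turns the commanded pose from where the row before left it, along the tool's axes as they then stand; what a row does not reach is not made up. A row lasts 1/8 s, in which the tool goes at most 62.5 mm and 10.7 degrees, less where a joint would pass 70% of its speed; a pose out of reach is approached as far as the arm can. A call is refused whole if a number of a shift passes 6.25 or a number of a turn 0.188, either way. A call with a gripper value outside its range is refused whole. The fingers move at their own pace and stop on an object; "grip_force" is the grip in N (left out, the last holds). Time passes only in rows, so rows that do not move let the fingers close. It gives the time, the measured TCP pose, the force and the opening at its end, in the units of the state.
- manip.get_state(): the state, without advancing time (a new reading comes with each control period).
- vision.get_image(name): name is "scene" or "side" or "wrist"; returns the picture (400x640x3 uint8, red, green, blue); there is no depth.
- vision.camera_params(name): a dict with "vfov" (degrees; the focal length in pixels is half the picture's height over the tangent of half this angle, whatever the lens; pixels are square), "cx", "cy" (the principal point, pixels), "R" (3x3) and "t" (3): a world point X has camera coordinates R X + t. Camera axes: x right, y down, z forward; pixel columns grow to the right and rows downward; lengths in m; the calibration is good to about 2 mm. A picture is of the moment at which its call begins: read the wrist's pose just before it. camera_params takes no time and is no camera call; for the wrist camera it gives the pose at the moment of the call.
- ticket.sign_off(): hands the job in, once; it reports no verdict.
The state is a dict: "clock": time; "qpos": joint angles; "qd": joint speeds; "effort": joint torques, N m; "position": TCP position; "ee_rot": TCP orientation; "contact_force": force on the tool from outside, world axes, zero at the start; "moment": the same for the moment, N m; "width": finger opening in m.
Only numpy, scipy, OpenCV 4.12 (cv2) and the standard library are available. Lean on these libraries where they do the work, as an engineer would, in place of code of your own. Each camera call takes 0.05 s, during which the arm holds its last target.

## Working session

There is one attempt and no reset: what is moved stays moved. The work goes in short steps, Python scripts to look and compute and a tool call to move; the robot and the scene stay as the last step left them, time stands still between calls to the robot, and variables do not carry over. Pictures are saved under pics/ and viewed, and the job is handed in when it is done.

Besides the shell and the picture viewer there is one more tool, called by a JSON object that holds its "fn" and its "kwargs". arm_command: Moves the arm, as the interface text tells. Its arguments: {"type":"object","properties":{"increments":{"type":"array"},"grip_force":{"type":"number"}},"required":["increments"]}

```bash
mkdir -p pics; ls; python3 - <<'E'
from rig import manip, vision, ticket
import cv2
print(manip.get_state())
for n in("scene","side","wrist"):
    p=vision.camera_params(n);print(n,p)
    cv2.imwrite(f"pics/{n}0.png",vision.get_image(n)[:,:,::-1])
E
```

```text
pics
{'clock': 0.0, 'qpos': array([ 1.15298661e+00,  2.76611802e-01,  1.50616575e+00,  1.46878926e-05,
        1.36073215e+00, -1.21026782e-01]), 'qd': array([ 0.00117059,  0.00042391,  0.00048203,  0.00201016,  0.00042373,
       -0.00050041]), 'effort': array([-1.41318254e-03, -4.16775835e+01, -2.45804787e+01, -3.92277925e-04,
        1.10706003e-02,  5.47341756e-06]), 'position': array([0.16808129, 0.54964981, 0.40381684]), 'ee_rot': array([-0.56809922,  0.5687592 ,  0.41998824, -0.42117233]), 'contact_force': array([ 0.32311555, -0.5905985 ,  0.09017959]), 'moment': array([-0.03377224, -0.002119  ,  0.0140454 ]), 'width': 0.08519367170485247}
scene {'vfov': 57.23206850999396, 'cx': 321.3537791900805, 'cy': 195.81292385796857, 'R': array([[ 0.81576964,  0.57832169,  0.00799449],
       [ 0.46395596, -0.64606922, -0.60608533],
       [-0.3453473 ,  0.49813511, -0.79535945]]), 't': array([-0.4624675 , -0.21055124,  1.15709096])}
side {'vfov': 51.3777723901957, 'cx': 322.0191796078118, 'cy': 199.08999553401839, 'R': array([[ 0.83242897, -0.55412535, -0.00266498],
       [-0.41108836, -0.61431398, -0.67351667],
       [ 0.37157553,  0.56175033, -0.73916723]]), 't': array([-0.43139847,  0.29368576,  0.83040453])}
wrist {'vfov': 62.77326417034273, 'cx': 322.7878822491561, 'cy': 198.85657359556885, 'R': array([[ 2.92230619e-01,  9.56347877e-01, -5.37774766e-05],
       [ 9.06404806e-01, -2.76951611e-01,  3.18948481e-01],
       [ 3.05010809e-01, -9.32552562e-02, -9.47772053e-01]]), 't': array([-0.57521739, -0.04183681,  0.37968119])}
```

View pics/scene0.png

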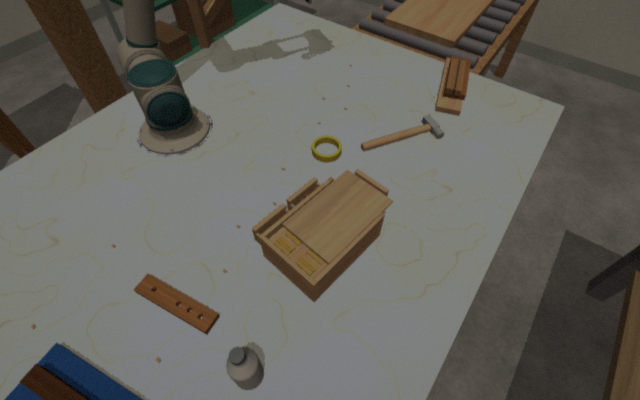

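View pics/side0.png

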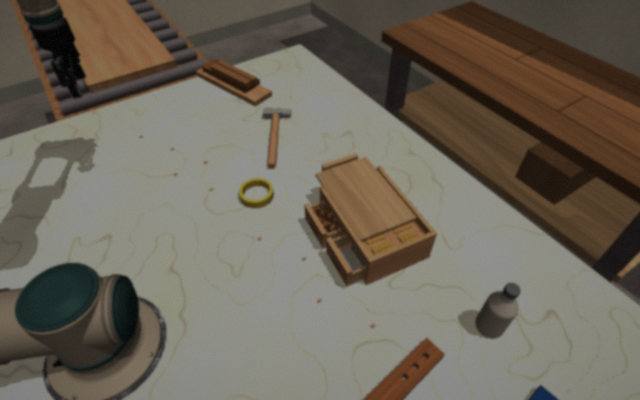

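View pics/wrist0.png

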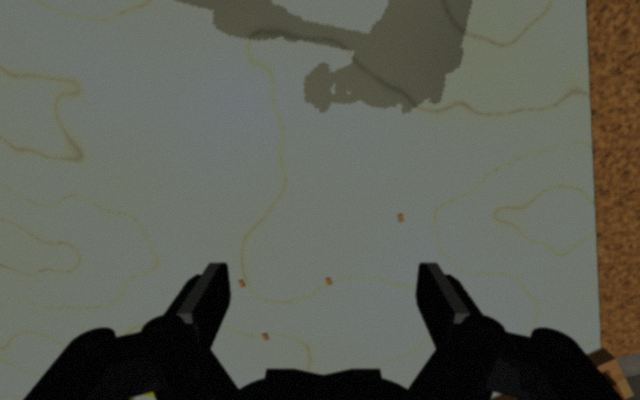

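```bash
python3 - <<'E'
import cv2
a=cv2.imread("pics/scene0.png");b=cv2.imread("pics/side0.png")
def up(c): 
    c=cv2.resize(c,None,fx=5,fy=5,interpolation=cv2.INTER_CUBIC); return cv2.convertScaleAbs(c,alpha=1.5)
cv2.imwrite("pics/sc1.png",cv2.resize(up(a[160:305,245:400]),(775,725))[:600] if 0 else cv2.convertScaleAbs(cv2.resize(a[160:305,245:400],None,fx=4,fy=4,interpolation=2),alpha=1.5))
cv2.imwrite("pics/sd1.png",cv2.convertScaleAbs(cv2.resize(b[145:290,295:445],None,fx=4,fy=4,interpolation=2),alpha=1.5))
E
```

```text
(no output)
```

View pics/sc1.png

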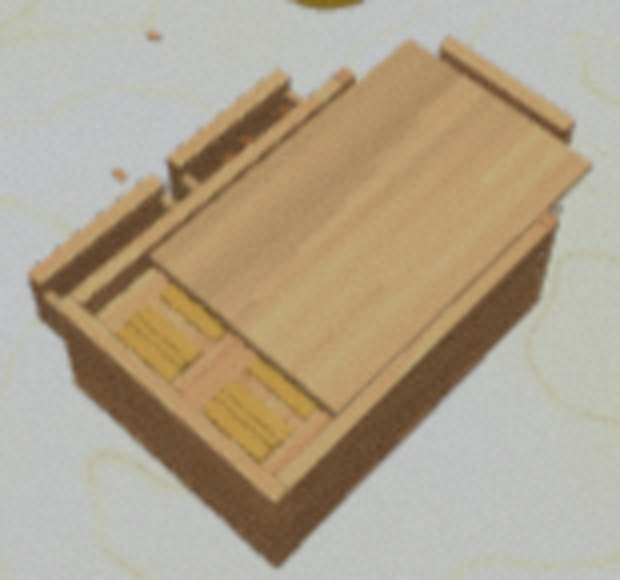

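View pics/sd1.png

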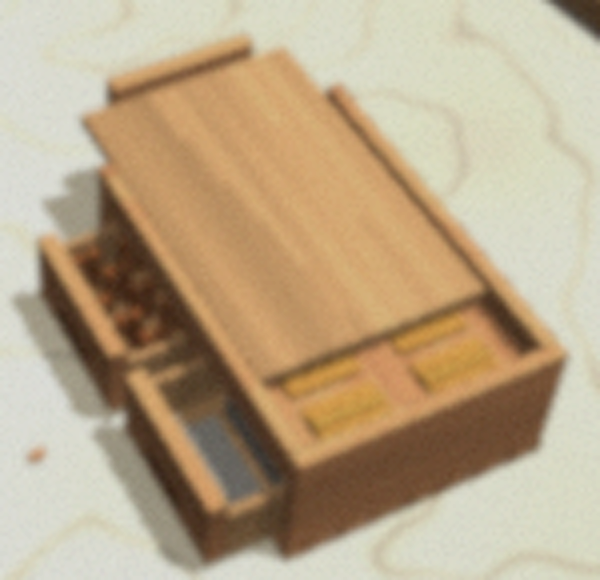

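```bash
cat >h.py <<'E'
from rig import manip, vision, ticket
import numpy as np
def ray(n,uv,z,P=None):
    p=P or vision.camera_params(n);f=200/np.tan(np.radians(p['vfov'])/2)
    d=p['R'].T@np.array([(uv[0]-p['cx'])/f,(uv[1]-p['cy'])/f,1]);c=-p['R'].T@p['t']
    return c+d*(z-c[2])/d[2]
def proj(n,X):
    p=vision.camera_params(n);f=200/np.tan(np.radians(p['vfov'])/2)
    q=p['R']@np.array(X)+p['t'];return np.array([p['cx'],p['cy']])+f*q[:2]/q[2]
E
python3 - <<'E'
from h import *
S=dict(FR=((48,292),.092),BR=((278,500),.092),BL=((557,222),.092),FL=((350,72),.092),BRb=((278,566),0),
 rdR=((32,275),.064),rdL=((160,178),.064),ldR=((170,160),.064),ldL=((285,72),.064),lipF=((452,38),.1),lipB=((574,122),.1))
D=dict(FR=((298,465),.092),BR=((565,355),.092),BL=((338,88),.092),FL=((105,168),.092),FRb=((288,557),0),BRb=((540,448),0),
 rdR=((208,512),.064),rdL=((130,375),.064),ldR=((115,360),.064),ldL=((42,238),.064),lipF=((108,82),.1),lipB=((248,38),.1))
R={}
for n,d,o in(("scene",S,(245,160)),("side",D,(295,145))):
    for k,(c,z) in d.items():
        R[n,k]=ray(n,((c[0]+.5)/4-.5+o[0],(c[1]+.5)/4-.5+o[1]),z);print(n,k,R[n,k].round(4))
for n in("scene","side"):
    g=lambda k:R[n,k][:2]
    x=(g('BL')+g('BR')-g('FL')-g('FR'));y=(g('BL')+g('FL')-g('BR')-g('FR'))
    ay=np.arctan2(-y[0],y[1]);ax=np.arctan2(x[1],x[0]);c=sum(g(k) for k in('FR','BR','BL','FL'))/4
    print(n,c,ax,ay,np.linalg.norm(x)/2,np.linalg.norm(y)/2)
    a=(2*ay+ax)/3;ex=np.array([np.cos(a),np.sin(a)]);ey=np.array([-ex[1],ex[0]])
    for k in('FR','BR','BL','FL','rdR','rdL','ldR','ldL','lipF','lipB'):print(k,((g(k)-c)@ex).round(4),((g(k)-c)@ey).round(4))
E
```

```text
scene FR [ 0.5109 -0.173   0.092 ]
scene BR [ 0.6884 -0.1981  0.092 ]
scene BL [0.7195 0.035  0.092 ]
scene FL [0.5575 0.0588 0.092 ]
scene BRb [ 0.6872 -0.1976 -0.    ]
scene rdR [ 0.481  -0.1589  0.064 ]
scene rdL [ 0.4979 -0.0601  0.064 ]
scene ldR [ 0.4942 -0.0457  0.064 ]
scene ldL [0.5104 0.0541 0.064 ]
scene lipF [0.5976 0.114  0.1   ]
scene lipB [0.6935 0.0996 0.1   ]
side FR [ 0.5177 -0.1762  0.092 ]
side BR [ 0.6822 -0.2005  0.092 ]
side BL [0.7131 0.033  0.092 ]
side FL [0.5526 0.0562 0.092 ]
side FRb [ 0.5198 -0.1766  0.    ]
side BRb [ 0.687  -0.2008  0.    ]
side rdR [ 0.474  -0.1596  0.064 ]
side rdL [ 0.4902 -0.0631  0.064 ]
side ldR [ 0.489  -0.0497  0.064 ]
side ldL [0.5037 0.0511 0.064 ]
side lipF [0.5912 0.1109 0.1   ]
side lipB [0.6886 0.0953 0.1   ]
scene [ 0.61906731 -0.06933525] -0.14334726577047263 -0.1656152787355431 0.17155762697662308 0.23568764064203696
FR -0.0905 -0.1194
BR 0.0888 -0.1163
BL 0.0828 0.1188
FL -0.081 0.1169
rdR -0.1222 -0.1102
rdL -0.1211 -0.01
ldR -0.127 0.0037
ldL -0.1267 0.1048
lipF -0.05 0.1777
lipB 0.0469 0.1786
side [ 0.61638563 -0.07190586] -0.14513803583084112 -0.140317894138346 0.1641834064969565 0.23527107014728635
FR -0.0829 -0.1172
BR 0.0833 -0.118
BL 0.0809 0.1175
FL -0.0812 0.1178
rdR -0.1285 -0.107
rdL -0.1262 -0.0091
ldR -0.1292 0.004
ldL -0.1289 0.1059
lipF -0.0508 0.1774
lipB 0.0478 0.1757
```

{"fn": "arm_command", "kwargs": {"increments": [0,0.177,0,0,0,0,1,0,0.177,0,0,0,0,1,0,0.177,0,0,0,0,1,0,0.177,0,0,0,0,1,0,0.177,0,0,0,0,1,0,0.177,0,0,0,0,1,0,0.177,0,0,0,0,1,0,0.177,0,0,0,0,1], "grip_force": 40}}

```text
clock: 1.15
position: [0.1681, 0.5498, 0.4043]
ee_rot: [-0.705, 0.705, -0.052, 0.052]
contact_force: [-0.1, -0.3, -0.5]
width: -0.0001
```

```bash
cat >>h.py <<'E'
from scipy.spatial.transform import Rotation as Ro
C=np.array([.617,-.0705]);A=-.145
ex=np.array([np.cos(A),np.sin(A)]);ey=np.array([-ex[1],ex[0]])
def to(cx=None,cy=None,z=None):
    "report TCP in chest frame and the tool-axis shift (cm) to a goal TCP"
    s=manip.get_state();q=s['ee_rot'];M=Ro.from_quat([q[1],q[2],q[3],q[0]]).as_matrix()
    p=s['position'];d=p[:2]-C
    print('t',round(float(s['clock']),2),'chest xy',(d@ex).round(4),(d@ey).round(4),'z',p[2].round(4),'F',s['contact_force'].round(1),'w',s['width'].round(3))
    print('toolx yaw rel ex',np.arctan2(M[1,0],M[0,0])-A,'down',M[2,1].round(4), 'M',M.round(3).tolist())
    if cx is not None:
        g=np.append(C+cx*ex+cy*ey,z);print('shift cm',(M.T@(g-p)*100).round(2))
E
python3 - <<'E'
from h import *
to(0,.23,.40)
for n,u in(("scene",(363,146)),("scene",(440,125)),("scene",(327,149)),("side",(257,192)),("side",(272,165)),("side",(277,112))): 
    w=ray(n,u,.012);d=w[:2]-C;print(n,u,w.round(3),'chest',(d@ex).round(3),(d@ey).round(3))
E
```

```text
Traceback (most recent call last):
  File "h.py", line 17, in to
    print('t',round(float(s['clock']),2),'chest xy',(d@ex).round(4),(d@ey).round(4),'z',p[2].round(4),'F',s['contact_force'].round(1),'w',s['width'].round(3))
                                                                                                                                          ^^^^^^^^^^^^^^^^
AttributeError: 'float' object has no attribute 'round'
```

```bash
sed -i "s/s\['width'\].round(3)/round(float(s['width']),3)/" h.py
python3 - <<'E'
from h import *
to(0,.23,.40)
for n,u in(("scene",(363,146)),("scene",(440,125)),("scene",(327,149)),("side",(257,192)),("side",(272,165)),("side",(277,112))): 
    w=ray(n,u,.012);d=w[:2]-C;print(n,u,w.round(3),'chest',(d@ex).round(3),(d@ey).round(3))
E
```

```text
t 1.15 chest xy -0.5338 0.5489 z 0.4043 F [-0.1 -0.3 -0.5] w -0.0
toolx yaw rel ex -0.002861918951998943 down -1.0 M [[0.989, -0.0, 0.147], [-0.147, -0.001, 0.989], [-0.0, -1.0, -0.001]]
shift cm [ 53.47   0.45 -31.74]
scene (363, 146) [0.527 0.273 0.012] chest -0.139 0.327
scene (440, 125) [0.676 0.495 0.012] chest -0.023 0.569
scene (327, 149) [0.446 0.199 0.012] chest -0.208 0.242
side (257, 192) [0.444 0.198 0.012] chest -0.21 0.241
side (272, 165) [0.528 0.268 0.012] chest -0.137 0.322
side (277, 112) [0.662 0.477 0.012] chest -0.034 0.548
```

{"fn": "arm_command", "kwargs": {"increments": [0,0,0,4.45,0,-2.65,1,0,0,0,4.45,0,-2.65,1,0,0,0,4.45,0,-2.65,1,0,0,0,4.45,0,-2.65,1,0,0,0,4.45,0,-2.65,1,0,0,0,4.45,0,-2.65,1,0,0,0,4.45,0,-2.65,1,0,0,0,4.45,0,-2.65,1]}}

```text
clock: 2.15
position: [0.4917, 0.2884, 0.4045]
ee_rot: [0.705, -0.705, 0.05, -0.05]
contact_force: [0.5, 0.9, -1.1]
width: -0.0001
```

{"fn": "arm_command", "kwargs": {"increments": [0,0,0,4.45,0,-2.65,1,0,0,0,4.45,0,-2.65,1,0,0,0,4.45,0,-2.65,1,0,0,0,4.45,0,-2.65,1,0,0,0,0,2,0,1,0,0,0,0,2,0,1,0,0,0,0,2,0,1,0,0,0,0,0,0,1]}}

```text
clock: 3.15
position: [0.6512, 0.1593, 0.3425]
ee_rot: [-0.705, 0.706, -0.052, 0.049]
contact_force: [0.3, 0.3, -0.8]
width: 0.0
```

```bash
python3 - <<'E'
from h import *
import cv2
to(0,.22,.253)
cv2.imwrite("pics/w2.png",vision.get_image("wrist")[:,:,::-1])
E
```

```text
t 3.15 chest xy 0.0007 0.2324 z 0.3425 F [ 0.3  0.3 -0.8] w 0.0
toolx yaw rel ex 0.002849611624552495 down -1.0 M [[0.99, -0.005, 0.142], [-0.142, -0.001, 0.99], [-0.005, -1.0, -0.001]]
shift cm [-0.03  8.95 -1.23]
```

View pics/w2.png

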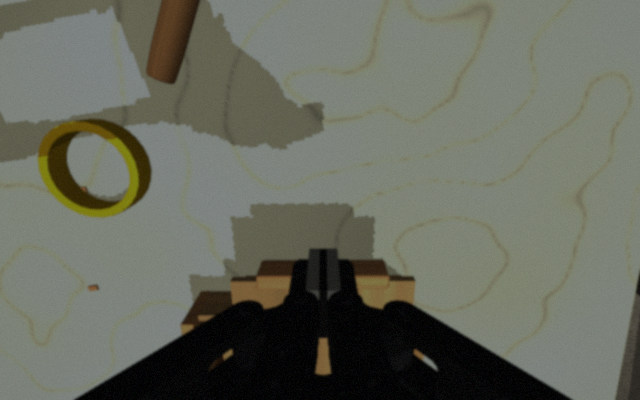

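{"fn": "arm_command", "kwargs": {"increments": [0,0,0,0,2.25,0,1,0,0,0,0,2.25,0,1,0,0,0,0,2.25,0,1,0,0,0,0,2.2,0,1,0,0,0,0,0,-1,1,0,0,0,0,0,-1,1,0,0,0,0,0,-1,1,0,0,0,0,0,-0.5,1]}}

```text
clock: 4.2
position: [0.647, 0.1238, 0.2563]
ee_rot: [0.705, -0.705, 0.05, -0.051]
contact_force: [0.2, 0.0, 0.3]
width: -0.0001
```

{"fn": "arm_command", "kwargs": {"increments": [0,0,0,0,0,-0.5,1,0,0,0,0,0,-0.5,1,0,0,0,0,0,-0.5,1,0,0,0,0,0,-0.5,1,0,0,0,0,0,-0.5,1,0,0,0,0,0,-0.5,1,0,0,0,0,0,-0.5,1,0,0,0,0,0,0,1]}}

```text
clock: 5.2
position: [0.6415, 0.0895, 0.255]
ee_rot: [-0.705, 0.706, -0.051, 0.05]
contact_force: [-0.0, -1.1, -0.9]
width: 0.0
```

```bash
python3 - <<'E'
from h import *
import cv2
to(0,.143,.253)
cv2.imwrite("pics/s3.png",cv2.convertScaleAbs(cv2.resize(vision.get_image("scene")[130:310,230:430,::-1],None,fx=3,fy=3),alpha=1.5))
E
```

```text
t 5.2 chest xy 0.0012 0.1619 z 0.255 F [-0.  -1.1 -0.9] w 0.0
toolx yaw rel ex 0.002643323200066189 down -1.0 M [[0.99, -0.001, 0.142], [-0.142, -0.001, 0.99], [-0.001, -1.0, -0.001]]
shift cm [-0.12  0.2  -1.89]
```

View pics/s3.png

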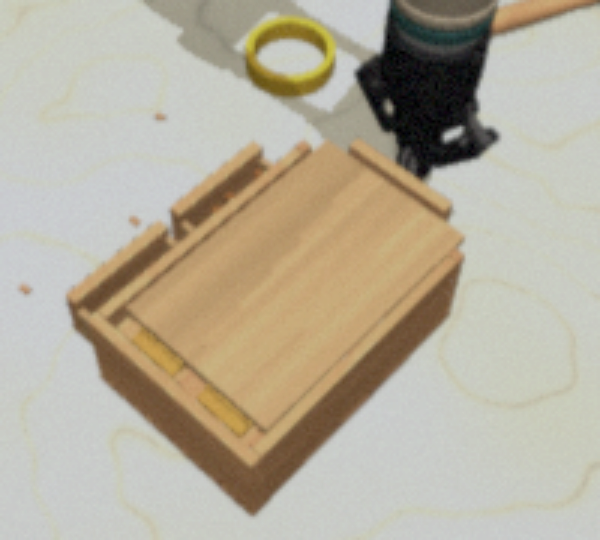

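{"fn": "arm_command", "kwargs": {"increments": [0,0,0,0,0,-0.4,1,0,0,0,0,0,-0.4,1,0,0,0,0,0,-0.4,1,0,0,0,0,0,-0.4,1,0,0,0,0,0,-0.1,1,0,0,0,0,0,0,1]}}

```text
clock: 6.0
position: [0.6396, 0.073, 0.2553]
ee_rot: [-0.705, 0.706, -0.05, 0.05]
contact_force: [0.0, -0.3, 0.2]
width: 0.0
```

{"fn": "arm_command", "kwargs": {"increments": [0,0,0,0,0,-0.1,1,0,0,0,0,0,-0.1,1,0,0,0,0,0,0,1]}}

```text
clock: 6.38
position: [0.6395, 0.072, 0.2554]
ee_rot: [0.706, -0.705, 0.05, -0.051]
contact_force: [0.3, 4.3, 0.5]
width: 0.0001
```

{"fn": "arm_command", "kwargs": {"increments": [0,0,0,0,0,-0.1,1,0,0,0,0,0,0,1]}}

```text
clock: 6.62
position: [0.6394, 0.0716, 0.2554]
ee_rot: [0.706, -0.704, 0.05, -0.051]
contact_force: [1.7, 6.3, -0.4]
width: -0.0001
```

```bash
python3 - <<'E'
from h import *
import cv2
to(-.18,.0575,.37)
cv2.imwrite("pics/s4.png",cv2.convertScaleAbs(cv2.resize(vision.get_image("scene")[130:310,230:430,::-1],None,fx=3,fy=3),alpha=1.5))
E
```

```text
t 6.62 chest xy 0.0016 0.1439 z 0.2554 F [ 1.7  6.3 -0.4] w -0.0
toolx yaw rel ex 0.0025230546917435204 down -1.0 M [[0.99, 0.001, 0.142], [-0.142, 0.003, 0.99], [0.001, -1.0, 0.003]]
shift cm [-18.17 -11.5   -8.56]
```

View pics/s4.png

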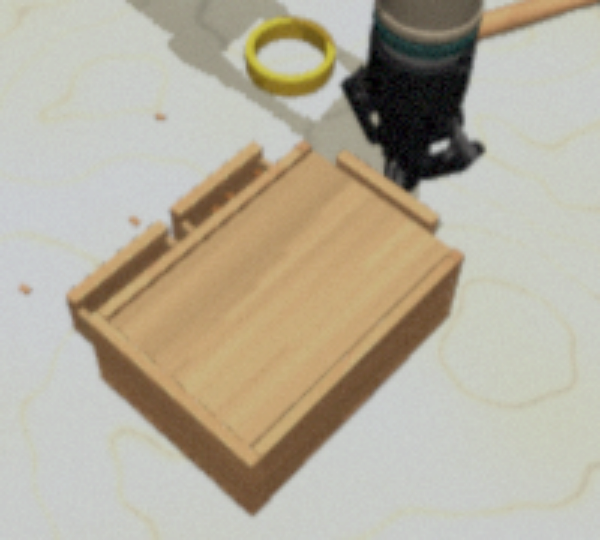

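{"fn": "arm_command", "kwargs": {"increments": [0,0,0,0,0,1,1,0,0,0,0,0,2,1,0,0,0,0,-3,1,1,0,0,0,0,-4,0,1,0,0,0,0,-4,0,1,0,-0.1746,0,0,0,0,1,0,-0.1746,0,0,0,0,1,0,-0.1746,0,0,0,0,1]}}

```text
clock: 7.68
position: [0.6447, 0.1109, 0.3653]
ee_rot: [-0.694, 0.694, 0.136, -0.136]
contact_force: [-0.1, 0.4, -0.2]
width: 0.0
```

{"fn": "arm_command", "kwargs": {"increments": [0,-0.1746,0,0,0,0,1,0,-0.1746,0,0,0,0,1,0,-0.1746,0,0,0,0,1,0,-0.1746,0,0,0,0,1,0,-0.1746,0,0,0,0,1,0,-0.1746,0,0,0,0,1,0,0,0,0,0,0,1]}}

```text
clock: 8.55
position: [0.6447, 0.1107, 0.3651]
ee_rot: [-0.534, 0.534, 0.463, -0.463]
contact_force: [-0.6, -0.3, 0.5]
width: -0.0001
```

```bash
python3 - <<'E'
from h import *
to(-.18,.0575,.36)
E
```

```text
t 8.55 chest xy 0.0013 0.1834 z 0.3651 F [-0.6 -0.3  0.5] w -0.0
toolx yaw rel ex 1.5730797777654935 down -1.0 M [[0.142, -0.0, -0.99], [0.99, -0.0, 0.142], [-0.0, -1.0, 0.0]]
shift cm [-12.54   0.52  18.16]
```

{"fn": "arm_command", "kwargs": {"increments": [0,0,0,-2.51,0,3.63,1,0,0,0,-2.51,0,3.63,1,0,0,0,-2.51,0,3.63,1,0,0,0,-2.51,0,3.63,1,0,0,0,-2.51,0,3.63,1,0,0,0,0,3,0,1,0,0,0,0,3,0,1,0,0,0,0,0,0,1]}}

```text
clock: 9.55
position: [0.4463, 0.0116, 0.3038]
ee_rot: [0.536, -0.533, -0.462, 0.464]
contact_force: [0.4, 0.2, -0.2]
width: -0.0003
```

```bash
python3 - <<'E'
from h import *
import cv2
to(-.18,.0575,.213)
cv2.imwrite("pics/w5.png",vision.get_image("wrist")[:,:,::-1])
cv2.imwrite("pics/d5.png",vision.get_image("side")[:,:,::-1])
E
```

```text
t 9.55 chest xy -0.1807 0.0566 z 0.3038 F [ 0.4  0.2 -0.2] w -0.0
toolx yaw rel ex 1.5723043463760522 down -1.0 M [[0.143, -0.005, -0.99], [0.99, 0.0, 0.143], [-0.0, -1.0, 0.005]]
shift cm [ 0.09  9.08 -0.12]
```

View pics/w5.png

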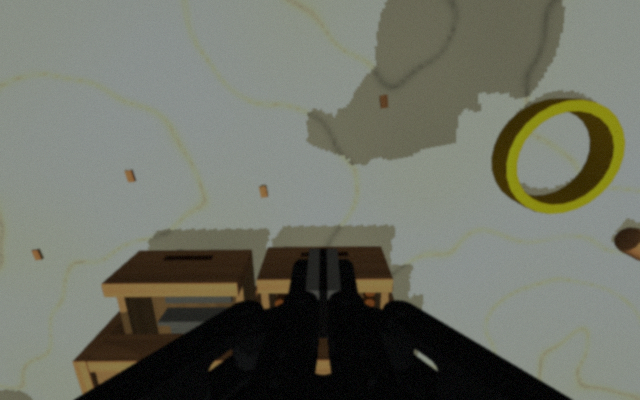

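View pics/d5.png

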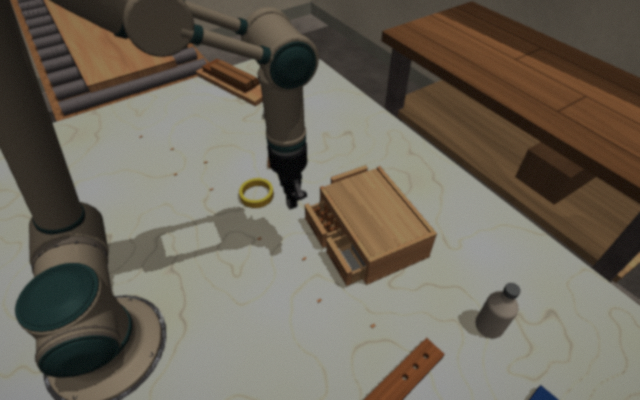

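{"fn": "arm_command", "kwargs": {"increments": [0,0,0,0,3,0,1,0,0,0,0,3,0,1,0,0,0,0,3,0,1,0,0,0,0,0,-1,1,0,0,0,0,0,-1,1,0,0,0,0,0,-1,1,0,0,0,0,0,-0.5,1,0,0,0,0,0,-0.5,1]}}

```text
clock: 10.65
position: [0.4868, 0.0057, 0.2155]
ee_rot: [0.534, -0.534, -0.463, 0.464]
contact_force: [-1.1, 0.9, 0.3]
width: 0.0001
```

{"fn": "arm_command", "kwargs": {"increments": [0,0,0,0,0,-0.5,1,0,0,0,0,0,-0.5,1,0,0,0,0,0,-0.5,1,0,0,0,0,0,-0.5,1,0,0,0,0,0,-0.5,1,0,0,0,0,0,-0.5,1,0,0,0,0,0,-0.5,1,0,0,0,0,0,0,1]}}

```text
clock: 11.65
position: [0.5225, 0.0005, 0.2153]
ee_rot: [-0.533, 0.535, 0.464, -0.463]
contact_force: [-0.1, -0.5, -0.6]
width: 0.0001
```

```bash
python3 - <<'E'
from h import *
import cv2
to(-.096,.0575,.213)
cv2.imwrite("pics/d6.png",cv2.convertScaleAbs(cv2.resize(vision.get_image("side")[130:290,250:450,::-1],None,fx=3,fy=3),alpha=1.5))
E
```

```text
t 11.65 chest xy -0.1038 0.0566 z 0.2153 F [-0.1 -0.5 -0.6] w 0.0
toolx yaw rel ex 1.574599777655735 down -1.0 M [[0.141, 0.002, -0.99], [0.99, -0.001, 0.141], [-0.0, -1.0, -0.002]]
shift cm [ 0.08  0.23 -0.78]
```

View pics/d6.png

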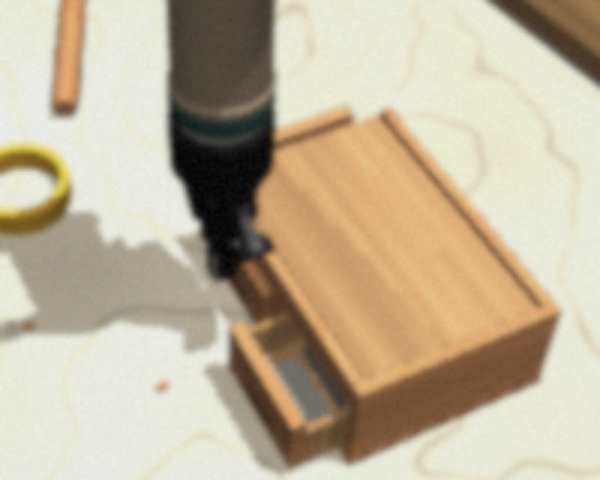

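{"fn": "arm_command", "kwargs": {"increments": [0,0,0,0,0,-0.3,1,0,0,0,0,0,-0.2,1,0,0,0,0,0,-0.1,1,0,0,0,0,0,0,1]}}

```text
clock: 12.2
position: [0.5276, -0.0002, 0.2152]
ee_rot: [-0.534, 0.534, 0.463, -0.463]
contact_force: [-1.5, -0.1, 0.9]
width: -0.0002
```

{"fn": "arm_command", "kwargs": {"increments": [0,0,0,0,0,-0.1,1,0,0,0,0,0,-0.1,1,0,0,0,0,0,0,1]}}

```text
clock: 12.58
position: [0.5284, -0.0001, 0.2148]
ee_rot: [0.535, -0.533, -0.463, 0.464]
contact_force: [-5.4, 1.2, 2.0]
width: 0.0
```

{"fn": "arm_command", "kwargs": {"increments": [0,0,0,0,0,-0.1,1,0,0,0,0,0,-0.1,1,0,0,0,0,0,0,1]}}

```text
clock: 12.95
position: [0.529, 0.0, 0.2144]
ee_rot: [0.536, -0.532, -0.462, 0.465]
contact_force: [-8.4, 2.0, 2.5]
width: 0.0001
```

```bash
python3 - <<'E'
from h import *
to(-.18,-.0575,.213)
E
```

```text
t 12.95 chest xy -0.0973 0.0571 z 0.2144 F [-8.4  2.   2.5] w 0.0
toolx yaw rel ex 1.5749795759487777 down -1.0 M [[0.14, -0.008, -0.99], [0.99, 0.001, 0.14], [0.0, -1.0, 0.008]]
shift cm [-11.42   0.2    8.32]
```

{"fn": "arm_command", "kwargs": {"increments": [0,0,0,0,0,1.5,1,0,0,0,0,0,3.3,1,0,0,0,0,0,3.5,1,0,0,0,-2.85,0,0,1,0,0,0,-2.85,0,0,1,0,0,0,-2.85,0,0,1,0,0,0,-2.85,0,0,1,0,0,0,0,0,0,1]}}

```text
clock: 13.95
position: [0.4337, -0.1033, 0.2156]
ee_rot: [-0.534, 0.536, 0.463, -0.462]
contact_force: [1.0, 0.0, -1.0]
width: 0.0003
```

```bash
python3 - <<'E'
from h import *
import cv2
to(-.10,-.0575,.213)
cv2.imwrite("pics/d7.png",cv2.convertScaleAbs(cv2.resize(vision.get_image("side")[130:290,250:450,::-1],None,fx=3,fy=3),alpha=1.5))
E
```

```text
t 13.95 chest xy -0.1766 -0.0589 z 0.2156 F [ 1.  0. -1.] w 0.0
toolx yaw rel ex 1.5711977104664174 down -1.0 M [[0.144, 0.003, -0.99], [0.99, -0.001, 0.144], [-0.001, -1.0, -0.003]]
shift cm [ 0.14  0.29 -7.66]
```

View pics/d7.png

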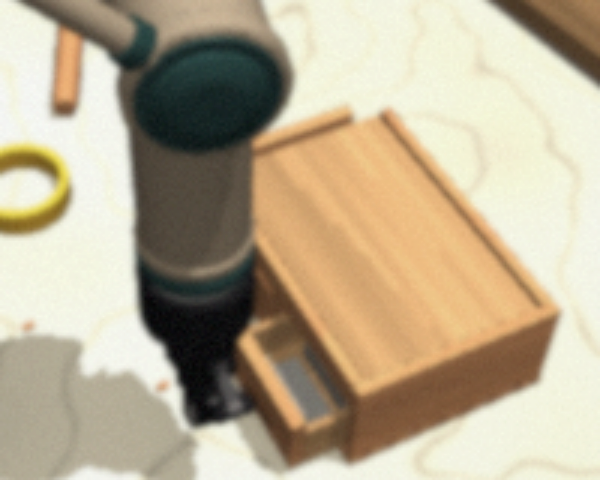

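Left drawer is in; the finger stands in front of the right drawer. Push it to TCP x ≈ -0.101 first.

{"fn": "arm_command", "kwargs": {"increments": [0,0,0,0,0,-1,1,0,0,0,0,0,-1,1,0,0,0,0,0,-1,1,0,0,0,0,0,-0.5,1,0,0,0,0,0,-0.5,1,0,0,0,0,0,-0.5,1,0,0,0,0,0,-0.5,1,0,0,0,0,0,-0.5,1]}}

```text
clock: 15.0
position: [0.4876, -0.1094, 0.215]
ee_rot: [0.535, -0.534, -0.463, 0.463]
contact_force: [-2.2, 2.1, -0.4]
width: 0.0005
```

{"fn": "arm_command", "kwargs": {"increments": [0,0,0,0,0,-0.5,1,0,0,0,0,0,-0.5,1,0,0,0,0,0,-0.5,1,0,0,0,0,0,-0.4,1,0,0,0,0,0,-0.2,1,0,0,0,0,0,-0.1,1,0,0,0,0,0,0,1]}}

```text
clock: 15.88
position: [0.5096, -0.1128, 0.2152]
ee_rot: [-0.534, 0.534, 0.464, -0.463]
contact_force: [-0.4, 0.9, -0.3]
width: -0.0001
```

```bash
python3 - <<'E'
from h import *
to(-.0973,-.0575,.213)
E
```

```text
t 15.88 chest xy -0.1001 -0.0573 z 0.2152 F [-0.4  0.9 -0.3] w -0.0
toolx yaw rel ex 1.5743957216512137 down -1.0 M [[0.141, 0.001, -0.99], [0.99, -0.0, 0.141], [-0.0, -1.0, -0.001]]
shift cm [-0.02  0.22 -0.28]
```

{"fn": "arm_command", "kwargs": {"increments": [0,0,0,0,0,-0.1,1,0,0,0,0,0,-0.1,1,0,0,0,0,0,-0.1,1,0,0,0,0,0,0,1]}}

```text
clock: 16.38
position: [0.5125, -0.1131, 0.2153]
ee_rot: [-0.534, 0.534, 0.463, -0.463]
contact_force: [-1.1, 0.2, 0.5]
width: 0.0001
```

{"fn": "arm_command", "kwargs": {"increments": [0,0,0,0,0,-0.1,1,0,0,0,0,0,-0.1,1,0,0,0,0,0,0,1]}}

```text
clock: 16.75
position: [0.5132, -0.1129, 0.2148]
ee_rot: [0.535, -0.533, -0.463, 0.464]
contact_force: [-5.2, 0.3, 1.3]
width: 0.0003
```

{"fn": "arm_command", "kwargs": {"increments": [0,0,0,0,0,-0.1,1,0,0,0,0,0,-0.1,1,0,0,0,0,0,0,1]}}

```text
clock: 17.12
position: [0.5138, -0.1128, 0.2144]
ee_rot: [0.536, -0.531, -0.462, 0.465]
contact_force: [-9.0, 1.4, 2.8]
width: 0.0
```

{"fn": "arm_command", "kwargs": {"increments": [0,0,0,0,0,1.5,1,0,0,0,0,0,4,1,0,0,0,0,-4,2,1,0,0,0,0,-5,4,1,0,0,0,0,-5,4,1,0,0,0,0,0,4,1,0,0,0,0,0,0,1,0,0,0,0,0,0,1]}}

```text
clock: 18.12
position: [0.3258, -0.0867, 0.3532]
ee_rot: [-0.533, 0.535, 0.464, -0.463]
contact_force: [-0.0, -0.1, 0.9]
width: -0.0001
```

```bash
python3 - <<'E'
from h import *
import cv2
to()
cv2.imwrite("pics/d8.png",cv2.convertScaleAbs(cv2.resize(vision.get_image("side")[145:290,295:445,::-1],None,fx=4,fy=4,interpolation=2),alpha=1.5))
cv2.imwrite("pics/s8.png",cv2.convertScaleAbs(cv2.resize(vision.get_image("scene")[160:305,245:400,::-1],None,fx=4,fy=4,interpolation=2),alpha=1.5))
cv2.imwrite("pics/s8f.png",vision.get_image("scene")[:,:,::-1])
E
```

```text
t 18.12 chest xy -0.2858 -0.0581 z 0.3532 F [-0.  -0.1  0.9] w -0.0
toolx yaw rel ex 1.5739182482343326 down -1.0 M [[0.141, 0.003, -0.99], [0.99, -0.001, 0.141], [-0.001, -1.0, -0.003]]
```

View pics/d8.png

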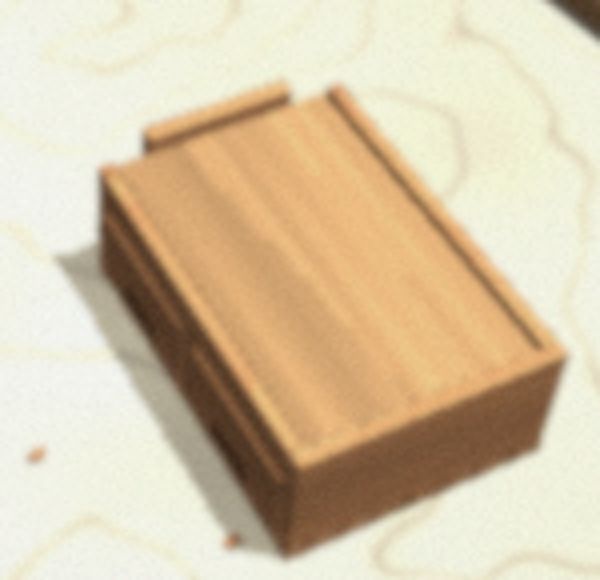

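View pics/s8.png

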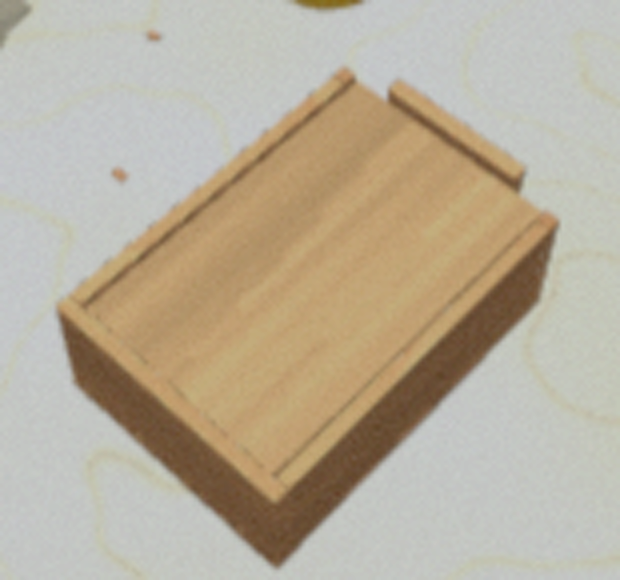

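View pics/s8f.png

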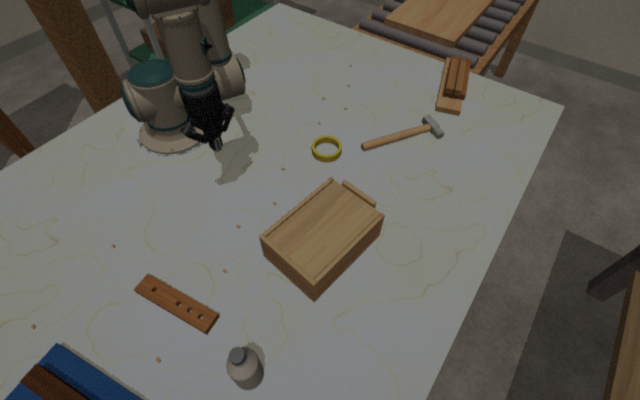

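```bash
python3 - <<'E'
from h import *
for n,o,L in(("scene",(245,160),[(398,80),(524,172)]),("side",(295,145),[(146,130),(288,84)])):
    for c in L:
        w=ray(n,((c[0]+.5)/4-.5+o[0],(c[1]+.5)/4-.5+o[1]),.1);d=w[:2]-C;print(n,(d@ex).round(4),(d@ey).round(4))
E
```

```text
scene -0.0475 0.1301
scene 0.0528 0.1289
side -0.0491 0.1273
side 0.0488 0.1258
```

```bash
python3 -c "
from rig import ticket;print(ticket.sign_off())"
```

```text
the job is handed in; nothing more can be done
None
```

I closed the lid and both drawers by pushing with the shut fingertips, then backed the arm clear and handed the job in at about 18 s. The sign-off gives no verdict.

- **Lid:** I pushed its lip until it met the stop, at about 6 N. The fingertips put the lip's outer face at chest y of about 133 mm, and the final pictures put it at 126–130 mm. When shut it should be at 132 mm, so it is shut within measuring error.
- **Drawers:** I pushed each one until it met its stop, at about 9 N, which is below the 18 N at which the chest could slide. Both stopped with the fingertips level with the chest's front, to about 1 mm. In the side picture both fronts look flush.
- **Chest and bystanders:** In the final pictures the chest's corners are at the same pixels as at the start. The hammer, tape, slat and glue bottle look unmoved by eye. The arm is touching nothing.
- **Disagreement:** Corner positions from the two cameras differed by up to about 7 mm in places. I therefore judged "fully home" by the contact force and the tool position, and used the pictures as a check.

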